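# Swing the medicine tray to its next index notch

### The arm

A 6-joint arm with a two-finger parallel gripper is mounted at the origin on the work surface. World frame = base frame: x ahead of the robot, y to its left, z up, the work surface at z = 0. Lengths are in mm, angles in rad, forces in N, time in s.
With the tool pointing down it reaches from about 300 to 775 mm from the base axis. Payload 14.6 kg.
Tool frame: the origin (TCP) lies on the front face of the gripper's body, between the roots of the fingers; the fingertips stand 97 mm ahead of it and the grasp point (between the pads) lies 78 mm ahead of it; z points along the fingers, y is the line along which they close (so a half turn about z gives the same grasp; the last joint's range is limited). The gripper opens to 94 mm and grips with 3 to 60 N. Pads are 16 mm wide; open, the fingers measure 119 mm over their backs; the gripper's body (75 mm by 177 mm) begins 78 mm behind the grasp point.
Start: joints at [1.213, 0.3, 1.521, -0, 1.321, -0.067], TCP at [157.693, 526.899, 302.646] pointing down, gripper open.
Joint ranges: [-3.03, 3.03], [-0.79, 2.21], [0.23, 2.52], [-1.04, 4.18], [0, 3.07], [-2.55, 2.55]. Speed limits (rad/s): [2.22, 2.22, 2.57, 3.14, 3.14, 3.14].

### API

Orientations are given as [roll, pitch, yaw] about the fixed x, y, z axes, in that order (R = Rz(yaw) Ry(pitch) Rx(roll)).
In Python, from cell import * gives the robot as it stands.
- The arm moves only by the tool carry_out, never from a script. Its arguments are lists of equal length, an entry for each row: "slide": the shift along the world's x, y, z scaled (see below), a list of three; "dr": the turn, a rotation vector about the world's x, y, z scaled (see below), a list of three; "gripper": the opening in per cent of the stroke, from 0 (shut) to 100 (fully open). A call has 1 to 10 rows; each row is the pose to reach, as a shift and turn from the pose commanded when the call began, turning the shorter way round; what a row does not reach only later rows make up. The controller multiplies each number of a shift by 0.25 m and each number of a turn by 360 degrees. A row lasts 1/12 s, in which the tool goes at most 41.7 mm and 7.16 degrees, less where a joint would pass 70% of its speed; a pose out of reach is approached as far as the arm can. A call with a number of a shift or a turn outside -1 to 1 is refused whole. A call with a gripper value outside its range is refused whole. The fingers move at their own pace and stop on an object; "newtons" is the grip in N (left out, the last holds). Time passes only in rows, so rows that repeat a pose let the fingers close. It gives the time, the measured TCP pose, the force, the opening and the grip force at its end, in the units of the state.
- read_state(): the state, without advancing time (a new reading comes with each control period).
- camera(name): name is "side" or "top" or "wrist"; returns the picture (420x560x3 uint8, red, green, blue); there is no depth.
- camera_model(name): a dict with "vfov" (degrees; the focal length in pixels is half the picture's height over the tangent of half this angle, whatever the lens; pixels are square), "cx", "cy" (the principal point, pixels), "R" (3x3) and "t" (3): a world point X has camera coordinates R X + t. Camera axes: x right, y down, z forward; pixel columns grow to the right and rows downward; lengths in mm; the calibration is good to about 2 mm. A picture is of the moment at which its call begins: read the wrist's pose just before it. camera_model takes no time and is no camera call; for the wrist camera it gives the pose at the moment of the call.
- sign_off(): hands the job in; it is judged then, once.
The state is a dict: "clock": time; "joints": joint angles; "qd": joint speeds; "effort": joint torques, N m; "eef_pos": TCP position; "eef_rot": TCP orientation; "wrist_force": force on the tool from outside, world axes, zero at the start; "moment": the same for the moment, N m; "finger_gap": finger opening in mm; "finger_force": force on a finger pad.
Only numpy, scipy, OpenCV 4.12 (cv2) and the standard library are available. Lean on these libraries where they do the work, as an engineer would, in place of code of your own. Each camera call takes 0.05 s, during which the arm holds its last target. There are 200 camera calls.

### The job

Swing the medicine tray on its arm out of the park notch to the very next notch, clockwise as seen from above: pull up the ring of the spring index pin, turn the arm, and let the pin drop fully home in that next notch (not the one after it), then let go of the ring. Where the next notch lies is only roughly known, so feel for it and never force the arm against the pin. Keep the bottles and the jar standing in the tray, and leave the other things on the bench alone.

Things in the scene. Friction and masses are not known exactly. Their poses are not given: they have to be found in the camera images.
- pivot (a point): Point on the upright axis of the bolted-down post that carries the swing arm, level with the arm's top face, 84 mm above the bench. y points along the parked arm, from the axis towards ring and tray; z is up. The arm's black hub here has a 27 mm radius and is 110 mm high.
- park_notch (a point): Middle of the park notch, 115 mm from the post's axis, on top of the flat metal index plate (132 mm radius, 53 to 65 mm above the bench). Notches are 14 mm wide, open to the rim. Two more are in a segment set by hand and clamped: the next notch, anywhere 0.60 to 1.00 rad clockwise of this one, and another 0.46 rad beyond it. Between notches the plate is flat (segment 0.6 mm lower).
- swing_arm (a joint): Angle of the swing arm about the post, rad: 0 parked, growing clockwise seen from above, stops at -0.12 and 1.56. White bar 34 mm wide, 8 mm thick, top face 84 mm above the bench. Friction holds it where it is left (about 2 to 3 N at the ring turn it); arm, tray and contents weigh under 1 kg and have some momentum, so turn it slowly.
- plunger (a joint): How far the spring index pin is pulled up, m: 0 home in a notch, 0.015 at its stop. The spring pushes it down with about 5.5 N at 0 and 10 N at 0.015. It clears the plate from about 0.010; let go between notches it rests on the plate at about 0.009, slides along it with little friction, and snaps down by itself over a notch.
- ring_center (a point): Centre of the upright pull ring fixed on the index pin: 41 mm outside, 23 mm inside, 9 mm round steel bar, in the plane along the arm; pinch it from above across its 9 mm thickness. 115 mm from the post's axis; pin home, 127.5 mm above the bench, 23.5 mm above the 28 mm wide body it slides in. x: across the arm, the clockwise way of turning; y: along the arm, outwards.
- index_pin: Steel index pin under the ring, 10 mm in diameter, round tip, 2 mm play on each side in a notch; its tip is 10 mm down in the notch when home. Origin on its axis, level with the arm's top face when home. Must not be pressed against the plate or a notch's side with more than 25 N.
- tray_floor (a point): Middle of the floor of the beige divided tray on the arm's end, 275 mm from the post's axis, 87 mm above the bench. The tray is 200 mm across the arm, 170 mm along it (190 to 360 mm from the axis) and 42 mm high.
- vial_a: Amber bottle, 32 mm in diameter, 58 mm high, standing loose in the tray; origin under its centre.
- vial_b: Amber bottle, 36 mm in diameter, 66 mm high, standing loose in the tray; origin under its centre.
- pill_jar: White jar, 42 mm in diameter, 52 mm high, standing loose in the tray; origin under its centre.
- steel_dish: Open steel bowl, 100 mm across, 36 mm high, loose on the bench near the stand, low enough for the arm to pass above; a bystander.
- pill_cutter: White tablet cutter, 75 x 45 x 26 mm, loose on the bench near the stand; a bystander.
- sanitizer: White pump bottle, 68 mm in diameter, 165 mm high, left on the bench; a bystander.
- thermometer: White hand-held thermometer lying on its side, 110 x 110 x 35 mm, left on the bench; a bystander.
- swab_jar: Glass jar with a steel cap, 68 mm in diameter, 85 mm high, on the bench to the right of the stand; a bystander.
There are look-alikes about, which are no part of the job. What is shaped like the vial_a but purple or yellow is not meant. Leave any purple look-alike of the pill_jar alone.

How it is judged (in metres and radians):
On the way, in this order (a step that is already met when the one before it is completed fails the run):
1. the ring is pulled up and the pin is out of the park notch (value of joint plunger above 0.0095 m and value of joint swing_arm below 0.15 rad), for 0.1 s.
2. the arm is turned clear of the park notch (value of joint swing_arm above 0.2 rad), for 0.1 s.
At the end, for the whole second after the job is handed in: The arm stands still in the next notch clockwise (0.57 to 1.03 rad from park) with the index pin home to within 3 mm, and the two bottles and the jar upright (within 0.2 rad) in the tray (value of joint swing_arm between 0.57 and 1.03 rad and value of joint plunger below 0.003 m and velocity of joint swing_arm between -0.03 and 0.03 rad/s and angle between each of vial_a, vial_b, pill_jar's own z axis and vertical below 0.2 rad and height (world z) of each of vial_a, vial_b, pill_jar above 0.08 m); the robot touches nothing.
It fails at once if the index pin is pressed against plate or notch with more than 25 N (contact force between index_pin and anything else above 25 N).
It fails at once if a bottle or the jar in the tray tips over (angle between any of vial_a, vial_b, pill_jar's own z axis and vertical above 0.5 rad).
It fails at once if a bystander on the bench is shifted by more than 3 cm (distance of any of steel_dish, pill_cutter, sanitizer, thermometer, swab_jar from where it was at the start of the episode above 0.03 m).
It also fails if it takes over 58 s, if anything falls off the work surface, if the arm or the gripper's body presses on something with over 40 N, if the wrist force passes 120 N, or if a joint passes its speed limit or range.

## Working session

There is one attempt and no reset: what is moved stays moved. The work goes in short steps, Python scripts to look and compute and a tool call to move; the robot and the scene stay as the last step left them, time stands still between calls to the robot, and variables do not carry over. Pictures are saved under pics/ and viewed, at most 10 in all, crops included, and the job is handed in when it is done.

Besides the shell and the picture viewer there is one more tool, called after "Emit:" in YAML: its name, and indented under it one key for each argument. carry_out: Moves the arm, as the interface text tells. Its arguments: {"type":"object","properties":{"slide":{"type":"array","items":{"type":"array","items":{"type":"number","minimum":-1,"maximum":1}}},"dr":{"type":"array","items":{"type":"array","items":{"type":"number","minimum":-1,"maximum":1}}},"gripper":{"type":"array","items":{"type":"number"}},"newtons":{"type":"number"}},"required":["slide","dr","gripper"]}

```bash
mkdir -p pics; python3 - <<'E'
from cell import *
import cv2,numpy as np
s=read_state();print(s)
for n in("top","side"):
    im=camera(n);cv2.imwrite(f"pics/{n}0.png",im[:,:,::-1]);m=camera_model(n);print(n,m)
E
```

```text
{'clock': 0.0, 'joints': array([ 1.21338616e+00,  3.00479047e-01,  1.52163156e+00, -7.93020131e-06,
        1.32066799e+00, -6.66499851e-02]), 'qd': array([-0.00059981,  0.00033414, -0.00055925,  0.00030395, -0.00107538,
        0.00104401]), 'effort': array([-2.60653462e-03, -5.31811845e+01, -3.52734232e+01,  7.07268412e-02,
        2.45956139e-02, -6.98051076e-05]), 'eef_pos': array([157.64831179, 526.75419317, 302.06054479]), 'eef_rot': array([-3.14040883e+00, -7.13206899e-05,  2.85083440e+00]), 'wrist_force': array([-0.02417054,  0.6448856 ,  0.33606207]), 'moment': array([-0.04180542,  0.0198154 ,  0.00658098]), 'finger_force': 0.0, 'finger_gap': 93.96641070899001}
top {'vfov': 57.32075306941066, 'cx': 280.9451198442226, 'cy': 209.85314938488915, 'R': array([[ 0.10931171, -0.99400613, -0.00166492],
       [-0.97094115, -0.1064162 , -0.21435688],
       [ 0.21289488,  0.02504826, -0.97675399]]), 't': array([ 55.19591205, 521.56134539, 972.02884818])}
side {'vfov': 46.96524167553857, 'cx': 279.82699569772717, 'cy': 204.0955686697296, 'R': array([[-0.99574676, -0.09038821, -0.01784243],
       [-0.03842845,  0.58347401, -0.81122213],
       [ 0.08373551, -0.80708615, -0.58446583]]), 't': array([ 515.17851803,   39.83302937, 1235.32024289])}
```

View pics/top0.png

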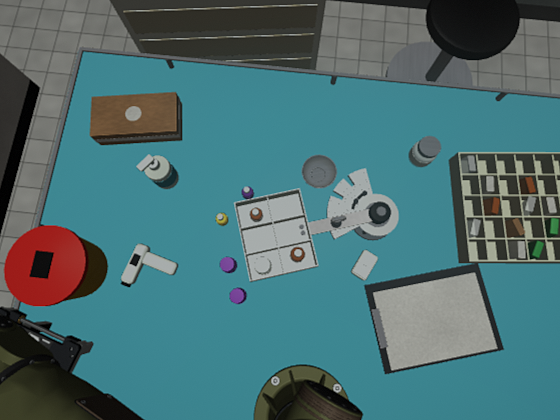

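View pics/side0.png

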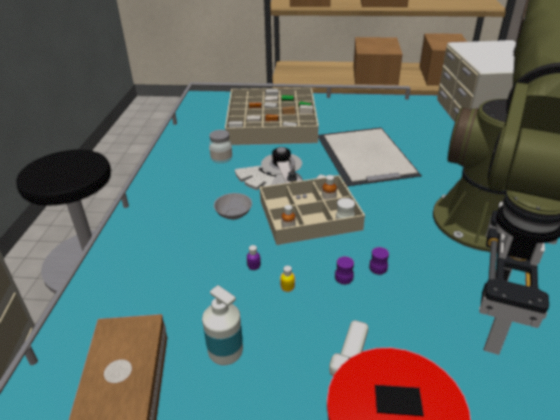

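The top view shows the hub near (379,211), the ring near (337,221) and the tray around (275,235). The plate's notched segment sits up and left of the hub, and clockwise there means away from the robot. The side view agrees. Next I'll zoom in and cast rays.

```bash
cat > h.py <<'E'
from cell import *
import cv2,numpy as np
from scipy.spatial.transform import Rotation as Ro
def K(m,h=420): return h/2/np.tan(np.radians(m['vfov']/2))
def ray(m,u,v,z):
    R=np.array(m['R']);t=np.array(m['t']);f=K(m)
    c=-R.T@t; d=R.T@np.array([(u-m['cx'])/f,(v-m['cy'])/f,1]); return c+d*(z-c[2])/d[2]
def proj(m,X):
    p=np.array(m['R'])@X+np.array(m['t']);f=K(m);return f*p[0]/p[2]+m['cx'],f*p[1]/p[2]+m['cy']
E
python3 - <<'E'
from h import *
a=cv2.imread("pics/top0.png")[155:250,290:410];b=cv2.imread("pics/side0.png")[135:205,225:325]
a=cv2.resize(a,(600,475),interpolation=2);
cv2.imwrite("pics/c1.png",a)
m=camera_model("top")
print("hub",ray(m,379,211,110),"ring",ray(m,336,221,127.5))
E
```

```text
hub [ 524.88091988 -136.73226662  110.        ] ring [483.75538368 -28.40494846 127.5       ]
```

View pics/c1.png

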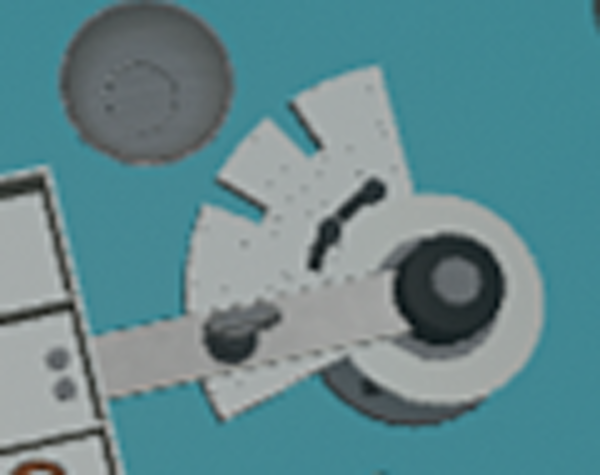

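```bash
python3 - <<'E'
from h import *
m=camera_model("top")
g=lambda u,v,z:ray(m,290+u/5,155+v/5,z)
P=g(448,290,110);r=g(243,320,127.5);n1=[g(220,181,64.4),g(262,214,64.4)];n2=[g(293,103,64.4),g(318,147,64.4)]
b=g(95,367,84)
print(P,r,np.hypot(*(r-P)[:2]))
A=lambda X:np.arctan2(*(X-P)[1::-1][:2])
print("ring ang",A(r),"armend",A(b))
for n in n1+n2:print(A(b)-A(n),A(r)-A(n),np.hypot(*(n-P)[:2]))
s=read_state();R=Ro.from_euler('xyz',s['eef_rot']).as_matrix();print(R)
print("wrist R,t",camera_model("wrist"))
E
```

```text
[ 519.87063393 -138.524629    110.        ] [489.4786457 -34.4029118 127.5      ] 108.46660749442395
ring ang 1.854795364383998 armend 1.8752763855823404
0.7699562774038293 0.7494752562054869 127.7243015947764
0.7356016699036609 0.7151206487053186 99.45160835887295
1.2354564691655816 1.2149754479672392 131.18811046509032
1.218891918824028 1.1984108976256855 103.49375148658285
[[-9.58026604e-01  2.86679073e-01 -3.67881216e-04]
 [ 2.86679303e-01  9.58026065e-01 -1.01800405e-03]
 [ 6.05993355e-05 -1.08073889e-03 -9.99999414e-01]]
wrist R,t {'vfov': 70.17489098639659, 'cx': 277.63164983518755, 'cy': 212.01747015190455, 'R': array([[ 0.28648523,  0.95808304, -0.00176272],
       [ 0.9192927 , -0.27436701,  0.28217668],
       [ 0.26986506, -0.08245991, -0.95936084]]), 't': array([-550.04304987,  -28.80974024,  391.90175368])}
```

Emit:
carry_out:
  slide:
    - [0.59,-1,0]
    - [0.59,-1,0]
    - [0.59,-1,0]
    - [0.59,-1,0]
    - [0.59,-1,0]
    - [0.59,-1,0]
    - [0.59,-1,0]
  dr:
    - [0,0,-0.02]
    - [0,0,-0.04]
    - [0,0,-0.06]
    - [0,0,-0.08]
    - [0,0,-0.08]
    - [0,0,-0.08]
    - [0,0,-0.08]
  gripper: [100,100,100,100,100,100,100]

```text
clock: 0.68
eef_pos: [305.6, 275.0, 302.6]
eef_rot: [-3.142, 0.0, 2.348]
wrist_force: [0.2, 0.5, 0.7]
finger_gap: 93.9
finger_force: 0.0
```

Emit:
carry_out:
  slide:
    - [0.59,-1,0]
    - [0.59,-1,0]
    - [0.59,-1,0]
    - [0.59,-1,0]
    - [0.59,-1,0]
    - [0.59,-1,0]
    - [0.59,-1,0]
  dr:
    - [0,0,-0.02]
    - [0,0,-0.04]
    - [0,0,-0.06]
    - [0,0,-0.077]
    - [0,0,-0.077]
    - [0,0,-0.077]
    - [0,0,-0.077]
  gripper: [60,60,60,60,60,60,60]

```text
clock: 1.27
eef_pos: [453.2, 24.7, 302.6]
eef_rot: [-3.142, -0.0, 1.864]
wrist_force: [-0.0, 0.6, -0.0]
finger_gap: 57.0
finger_force: 0.0
```

Emit:
carry_out:
  slide:
    - [0.14,-0.22,-0.08]
    - [0.14,-0.22,-0.08]
    - [0.14,-0.22,-0.08]
    - [0.14,-0.22,-0.08]
  dr:
    - [0,0,0]
    - [0,0,0]
    - [0,0,0]
    - [0,0,0]
  gripper: [50,50,50,50]

```text
clock: 1.6
eef_pos: [487.7, -28.9, 281.8]
eef_rot: [-3.14, -0.001, 1.862]
wrist_force: [-0.3, 0.2, -0.6]
finger_gap: 47.6
finger_force: 0.0
```

```bash
python3 - <<'E'
from h import *
s=read_state();m=camera_model("wrist");im=camera("wrist");cv2.imwrite("pics/w1.png",im[:,:,::-1])
print(s['clock'],s['eef_pos'],s['eef_rot'],s['joints'],s['finger_gap'],proj(m,np.array([487,-30,127.5])),proj(m,np.array([487,-30,148])))
R=Ro.from_euler('xyz',s['eef_rot']).as_matrix();print(R[:,1]); np.save("w1.npy",{'m':m},allow_pickle=True)
E
```

```text
1.6 [487.68899513 -28.90470945 281.7526416 ] [-3.13975326e+00 -9.16365507e-04  1.86224754e+00] [-1.34212818e-01  1.82943191e-01  1.71646734e+00  7.92462127e-05
  1.24423578e+00 -4.25690373e-01] 47.55682273851899 (np.float64(276.94688172748045), np.float64(229.34229453549557)) (np.float64(276.81790212010054), np.float64(238.3474699392388))
[ 0.95782578  0.28734367 -0.0018394 ]
```

View pics/w1.png

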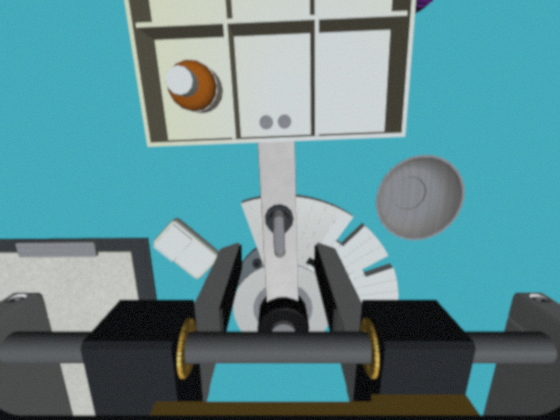

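The wrist view shows the ring as a bar at column 279, rows about 213–255, lying along the arm. The arm's centre line meets the tray at about (277,143). The next notch opens near (352,232) and the other near (378,269).

```bash
python3 - <<'E'
from h import *
m=np.load("w1.npy",allow_pickle=True).item()['m']
im=cv2.imread("pics/w1.png");g=cv2.cvtColor(im,6)
for v in(240,246,250): print(v,g[v,262:298])
for v in(155,180): print(v,g[v,250:305])
print("ring near",ray(m,279,255,127.5),"ring mid",ray(m,279,240,148), ray(m,279,240,127.5))
a=ray(m,277.5,146,84);print("arm@190",a, "arm lower", ray(m,280,260,84))
# hub top contour bottom-left edges
P=np.array([519.9,-138.5,84]);d=(a-P)[:2];print(np.hypot(*d),np.arctan2(d[1],d[0]))
for p in((348,238),(374,270)):
    n=ray(m,*p,64.4)-P;print(np.hypot(*n[:2]),np.arctan2(d[1],d[0])-np.arctan2(n[1],n[0]))
E
```

```text
240 [184 175 180 191 191 193 195 192 192 189 177 149 126 128 132 135 131 131
 135 133 132 134 142 172 189 192 194 192 195 193 192 193 192 186 182 188]
246 [185 175 180 191 191 193 194 192 192 189 182 157 132 126 128 133 130 133
 134 132 134 131 141 175 189 194 192 194 192 193 194 194 193 190 183 187]
250 [188 179 184 188 194 194 195 196 195 194 192 177 145 125 127 130 133 131
 136 137 134 126 135 156 180 195 196 194 193 196 196 195 192 188 186 186]
155 [142 139 143 143 144 140 142 142 148 172 185 184 187 187 188 186 187 188
 190 190 190 190 191 189 190 188 190 190 188 188 188 188 190 189 191 189
 191 190 190 189 189 194 190 184 166 152 145 139 140 141 141 143 141 143
 141]
180 [146 143 141 140 143 143 144 143 141 145 160 177 183 186 184 188 185 185
 187 190 189 189 191 191 192 190 188 190 190 189 187 189 189 189 187 183
 186 188 186 187 183 185 185 186 177 157 142 141 143 143 142 141 142 142
 141]
ring near [495.37244198 -51.82130713 127.5       ] ring mid [488.99977977 -30.81975956 148.        ] [491.39459927 -38.63446158 127.5       ]
arm@190 [468.60303638  32.44378325  84.        ] arm lower [503.76984541 -75.8627204   84.        ]
178.47452342036948 1.8623273360163828
110.55299250314711 0.7477069656551947
114.8282614849881 1.183545673330042
```

Emit:
carry_out:
  slide:
    - [0.004,-0.01,-0.1]
    - [0.004,-0.01,-0.2]
    - [0.004,-0.01,-0.26]
    - [0.004,-0.01,-0.29]
    - [0.004,-0.01,-0.29]
    - [0.004,-0.01,-0.29]
  dr:
    - [0,0,0]
    - [0,0,0]
    - [0,0,0]
    - [0,0,0]
    - [0,0,0]
    - [0,0,0]
  gripper: [40,30,30,25,25,25]

```text
clock: 2.15
eef_pos: [488.8, -30.0, 211.1]
eef_rot: [3.141, 0.0, 1.865]
wrist_force: [-0.1, 0.4, 0.2]
finger_gap: 23.7
finger_force: 0.0
```

```bash
python3 - <<'E'
from h import *
s=read_state();m=camera_model("wrist");im=camera("wrist");cv2.imwrite("pics/w2.png",im[:,:,::-1])
print(s['clock'],s['eef_pos'],s['eef_rot'],s['wrist_force'],s['finger_gap'])
E
```

```text
2.15 [488.82593061 -30.01353386 211.0695193 ] [3.14074886e+00 3.43650785e-04 1.86525227e+00] [-0.1319485   0.40625448  0.15556742] 23.652311981943853
```

View pics/w2.png

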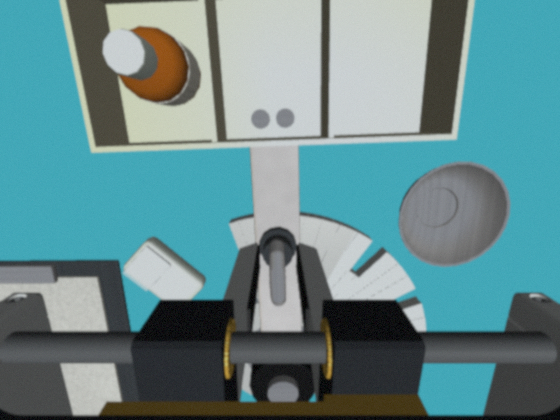

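The ring (column 278, rows 240–303) sits centred between the fingers, whose inner faces are at about 257 and 298. I'll close gently.

Emit:
carry_out:
  slide:
    - [0,0,0]
    - [0,0,0]
    - [0,0,0]
    - [0,0,0]
    - [0,0,0]
    - [0,0,0]
  dr:
    - [0,0,0]
    - [0,0,0]
    - [0,0,0]
    - [0,0,0]
    - [0,0,0]
    - [0,0,0]
  gripper: [15,10,8,5,3,3]
  newtons: 8

```text
clock: 2.7
eef_pos: [488.9, -30.6, 210.8]
eef_rot: [3.141, 0.0, 1.864]
wrist_force: [-1.4, 1.5, 6.4]
finger_gap: 8.5
finger_force: 8.0
```

Emit:
carry_out:
  slide:
    - [0,0,0]
    - [0,0,0]
    - [0,0,0.01]
    - [0,0,0.02]
    - [0,0,0.03]
    - [0,0,0.04]
    - [0,0,0.052]
    - [0,0,0.052]
    - [0,0,0.052]
    - [0,0,0.052]
  dr:
    - [0,0,0]
    - [0,0,0]
    - [0,0,0]
    - [0,0,0]
    - [0,0,0]
    - [0,0,0]
    - [0,0,0]
    - [0,0,0]
    - [0,0,0]
    - [0,0,0]
  gripper: [0,0,0,0,0,0,0,0,0,0]
  newtons: 35

```text
clock: 3.53
eef_pos: [488.6, -30.6, 222.9]
eef_rot: [-3.141, -0.0, 1.864]
wrist_force: [4.0, -2.0, -10.7]
finger_gap: 8.0
finger_force: 34.9
```

```bash
cat >> h.py <<'E'
def arc(p,P,ths,dz=0):
    r=np.array(p)-P
    for t in ths:
        c,s=np.cos(-t),np.sin(-t);d=(np.array([[c,-s],[s,c]])@r-r)/250
        print(f"[{d[0]:.4f},{d[1]:.4f},{dz/250:.4f}]  [0,0,{-t/2/np.pi:.4f}]")
E
python3 - <<'E'
from h import *
P=np.array([522.7,-140.5]);arc([488.8,-30.6],P,[.005,.017,.034,.053,.073,.093,.113,.13,.14,.14])
E
```

```text
[0.0022,0.0007,0.0000]  [0,0,-0.0008]
[0.0075,0.0022,0.0000]  [0,0,-0.0027]
[0.0150,0.0044,0.0000]  [0,0,-0.0054]
[0.0235,0.0066,0.0000]  [0,0,-0.0084]
[0.0324,0.0087,0.0000]  [0,0,-0.0116]
[0.0414,0.0107,0.0000]  [0,0,-0.0148]
[0.0504,0.0125,0.0000]  [0,0,-0.0180]
[0.0581,0.0139,0.0000]  [0,0,-0.0207]
[0.0627,0.0146,0.0000]  [0,0,-0.0223]
[0.0627,0.0146,0.0000]  [0,0,-0.0223]
```

Emit:
carry_out:
  slide:
    - [0.002,0.001,0]
    - [0.0075,0.002,0]
    - [0.015,0.0045,0]
    - [0.0235,0.0065,0]
    - [0.0325,0.0085,0]
    - [0.0415,0.0105,0]
    - [0.0505,0.0125,0]
    - [0.058,0.014,0]
    - [0.0625,0.0145,0]
    - [0.0625,0.0145,0]
  dr:
    - [0,0,-0.001]
    - [0,0,-0.003]
    - [0,0,-0.0055]
    - [0,0,-0.0085]
    - [0,0,-0.0115]
    - [0,0,-0.015]
    - [0,0,-0.018]
    - [0,0,-0.0205]
    - [0,0,-0.0225]
    - [0,0,-0.0225]
  gripper: [0,0,0,0,0,0,0,0,0,0]

```text
clock: 4.37
eef_pos: [504.6, -26.7, 223.1]
eef_rot: [3.141, -0.001, 1.722]
wrist_force: [0.9, 5.6, -9.8]
finger_gap: 8.1
finger_force: 34.9
```

```bash
python3 - <<'E'
from h import *
P=np.array([522.7,-140.5]);T=[.007,.022,.045,.072,.10,.13,.16,.185,.20,.20]
arc([504.4,-27.0],P,T);r=np.array([504.4,-27])-P;t=-.2;q=P+np.array([[np.cos(t),-np.sin(t)],[np.sin(t),np.cos(t)]])@r;print(q);arc(q,P,T)
E
```

```text
[0.0032,0.0005,0.0000]  [0,0,-0.0011]
[0.0100,0.0015,0.0000]  [0,0,-0.0035]
[0.0205,0.0028,0.0000]  [0,0,-0.0072]
[0.0328,0.0041,0.0000]  [0,0,-0.0115]
[0.0457,0.0050,0.0000]  [0,0,-0.0159]
[0.0595,0.0057,0.0000]  [0,0,-0.0207]
[0.0733,0.0059,0.0000]  [0,0,-0.0255]
[0.0848,0.0057,0.0000]  [0,0,-0.0294]
[0.0917,0.0055,0.0000]  [0,0,-0.0318]
[0.0917,0.0055,0.0000]  [0,0,-0.0318]
[527.31375067 -25.62679466]
[0.0032,-0.0001,0.0000]  [0,0,-0.0011]
[0.0101,-0.0005,0.0000]  [0,0,-0.0035]
[0.0207,-0.0013,0.0000]  [0,0,-0.0072]
[0.0330,-0.0025,0.0000]  [0,0,-0.0115]
[0.0458,-0.0041,0.0000]  [0,0,-0.0159]
[0.0594,-0.0063,0.0000]  [0,0,-0.0207]
[0.0730,-0.0088,0.0000]  [0,0,-0.0255]
[0.0842,-0.0112,0.0000]  [0,0,-0.0294]
[0.0909,-0.0128,0.0000]  [0,0,-0.0318]
[0.0909,-0.0128,0.0000]  [0,0,-0.0318]
```

Emit:
carry_out:
  slide:
    - [0.003,0.0005,0]
    - [0.01,0.0015,0]
    - [0.0205,0.003,0]
    - [0.033,0.004,0]
    - [0.0455,0.005,0]
    - [0.0595,0.0055,0]
    - [0.0735,0.006,0]
    - [0.085,0.0055,0]
    - [0.0915,0.0055,0]
    - [0.0915,0.0055,0]
  dr:
    - [0,0,-0.001]
    - [0,0,-0.0035]
    - [0,0,-0.007]
    - [0,0,-0.0115]
    - [0,0,-0.016]
    - [0,0,-0.0205]
    - [0,0,-0.0255]
    - [0,0,-0.0295]
    - [0,0,-0.032]
    - [0,0,-0.032]
  gripper: [0,0,0,0,0,0,0,0,0,0]

```text
clock: 5.2
eef_pos: [527.6, -24.8, 223.1]
eef_rot: [3.141, -0.002, 1.52]
wrist_force: [3.2, 10.2, -9.9]
finger_gap: 8.4
finger_force: 34.8
```

Emit:
carry_out:
  slide:
    - [0.003,0.002,0]
    - [0.01,0.003,0]
    - [0.0205,0.002,0]
    - [0.033,0.001,0]
    - [0.046,0,0]
    - [0.0595,-0.002,0]
    - [0.073,-0.0045,0]
    - [0.085,-0.0065,0]
    - [0.0925,-0.008,0]
    - [0.0925,-0.008,0]
  dr:
    - [0,0,-0.001]
    - [0,0,-0.0035]
    - [0,0,-0.007]
    - [0,0,-0.0115]
    - [0,0,-0.016]
    - [0,0,-0.0205]
    - [0,0,-0.0255]
    - [0,0,-0.0295]
    - [0,0,-0.032]
    - [0,0,-0.032]
  gripper: [0,0,0,0,0,0,0,0,0,0]

```text
clock: 6.03
eef_pos: [551.1, -27.2, 223.3]
eef_rot: [3.14, -0.001, 1.319]
wrist_force: [4.9, 6.8, -9.4]
finger_gap: 8.4
finger_force: 34.9
```

```bash
python3 - <<'E'
from h import *
s=read_state();m=camera_model("wrist");im=camera("wrist");cv2.imwrite("pics/w3.png",im[:,:,::-1])
t=camera("top")[:,:,::-1];cv2.imwrite("pics/t3.png",t)
a=cv2.resize(t[155:250,290:410],(480,380),interpolation=2)
cv2.imwrite("pics/c3.png",np.hstack([cv2.resize(im[:,:,::-1],(507,380))[:,170:490],a]))
print(s['eef_pos'],s['eef_rot'],s['wrist_force'],s['moment'],s['joints'])
E
```

```text
[551.08945659 -27.20907057 223.25819617] [ 3.14033114e+00 -1.26907777e-03  1.31876293e+00] [ 4.87678727  6.81690765 -9.37319449] [ 1.32646153 -0.66701598  0.21336823] [-1.16057248e-01  3.80510744e-01  1.60658484e+00  1.18855157e-03
  1.15307543e+00  1.35495554e-01]
```

View pics/c3.png

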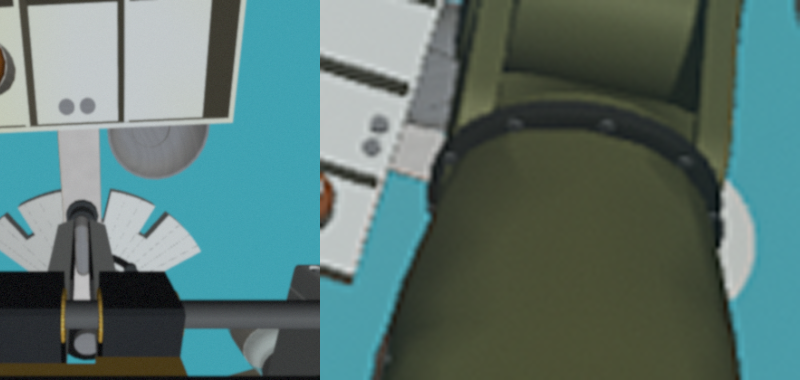

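```bash
python3 - <<'E'
from h import *
m=camera_model("wrist");P=np.array([525,-140.5])
f=lambda x,y,z:ray(m,(x+170)/.905,y/.905,z)[:2]-P
A=lambda d:np.arctan2(d[1],d[0])
a=f(80,128,84);print("arm",A(a),np.hypot(*a))
for p in((10,218),(18,230),(153,222),(148,232),(110,192),(108,210)):
    d=f(*p,64.4);print(p,A(a)-A(d),np.hypot(*d))
im=cv2.imread("pics/w3.png");cv2.imwrite("pics/c4.png",cv2.resize(im[190:330,180:430],(800,448),interpolation=2))
E
```

```text
arm 1.342107995697275 187.60336999111257
(10, 218) -0.5808845487354939 125.07783139596071
(18, 230) -0.5939492091916461 111.00461121176157
(153, 222) 0.6073327689945235 118.58527682400803
(148, 232) 0.6293902859735614 107.68090533876916
(110, 192) 0.20236783809052938 130.9029156810542
(108, 210) 0.2186188182834612 113.25485559743872
```

View pics/c4.png

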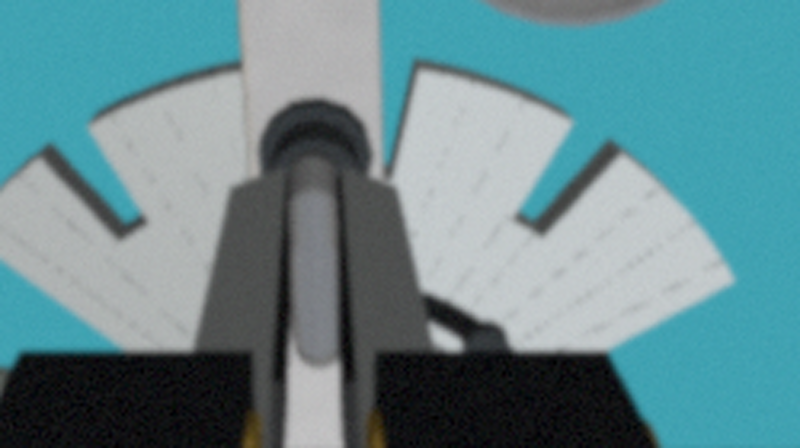

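The crop shows the park notch to the left of the arm. The next notch is just right of it (its far edge at (415,65)–(388,175)), and the third is at about (575,130). That leaves about 0.155 rad to go, so I'll turn 0.085 more, then lower the pin onto the plate.

```bash
python3 - <<'E'
from h import *
arc([550.45,-27.6],np.array([525,-140.5]),[.01,.03,.05,.07,.08,.085])
E
```

```text
[0.0045,-0.0010,0.0000]  [0,0,-0.0016]
[0.0135,-0.0033,0.0000]  [0,0,-0.0048]
[0.0224,-0.0057,0.0000]  [0,0,-0.0080]
[0.0313,-0.0082,0.0000]  [0,0,-0.0111]
[0.0358,-0.0096,0.0000]  [0,0,-0.0127]
[0.0380,-0.0103,0.0000]  [0,0,-0.0135]
```

Emit:
carry_out:
  slide:
    - [0.0045,-0.001,0]
    - [0.0135,-0.003,0]
    - [0.0225,-0.0055,0]
    - [0.0315,-0.008,0]
    - [0.036,-0.0095,0]
    - [0.038,-0.0105,0]
    - [0.038,-0.0105,0]
    - [0.038,-0.0105,0]
  dr:
    - [0,0,-0.0015]
    - [0,0,-0.005]
    - [0,0,-0.008]
    - [0,0,-0.011]
    - [0,0,-0.0125]
    - [0,0,-0.0135]
    - [0,0,-0.0135]
    - [0,0,-0.0135]
  gripper: [0,0,0,0,0,0,0,0]

```text
clock: 6.8
eef_pos: [560.4, -29.6, 223.3]
eef_rot: [3.141, -0.002, 1.235]
wrist_force: [3.8, 9.1, -9.6]
finger_gap: 8.3
finger_force: 34.9
```

Emit:
carry_out:
  slide:
    - [0,0,-0.002]
    - [0,0,-0.004]
    - [0,0,-0.006]
    - [0,0,-0.008]
    - [0,0,-0.008]
  dr:
    - [0,0,0]
    - [0,0,0]
    - [0,0,0]
    - [0,0,0]
    - [0,0,0]
  gripper: [0,0,0,0,0]
  newtons: 20

```text
clock: 7.22
eef_pos: [560.4, -29.8, 221.3]
eef_rot: [3.14, -0.001, 1.235]
wrist_force: [3.2, 7.9, -9.6]
finger_gap: 8.5
finger_force: 20.0
```

Emit:
carry_out:
  slide:
    - [0,0,-0.002]
    - [0,0,-0.004]
    - [0,0,-0.004]
  dr:
    - [0,0,0]
    - [0,0,0]
    - [0,0,0]
  gripper: [0,0,0]

```text
clock: 7.47
eef_pos: [560.4, -29.8, 220.4]
eef_rot: [3.14, -0.001, 1.235]
wrist_force: [3.1, 7.6, -8.7]
finger_gap: 8.6
finger_force: 20.0
```

Emit:
carry_out:
  slide:
    - [0,0,-0.002]
    - [0,0,-0.002]
  dr:
    - [0,0,0]
    - [0,0,0]
  gripper: [0,0]

```text
clock: 7.63
eef_pos: [560.4, -29.8, 220.1]
eef_rot: [3.14, -0.001, 1.235]
wrist_force: [3.3, 8.0, -5.8]
finger_gap: 8.6
finger_force: 20.0
```

Emit:
carry_out:
  slide:
    - [0,0,-0.002]
    - [0,0,-0.002]
  dr:
    - [0,0,0]
    - [0,0,0]
  gripper: [0,0]

```text
clock: 7.8
eef_pos: [560.4, -29.8, 219.9]
eef_rot: [3.14, -0.001, 1.235]
wrist_force: [1.2, 8.0, -3.9]
finger_gap: 8.5
finger_force: 20.1
```

Emit:
carry_out:
  slide:
    - [0,0,0]
    - [0,0,0]
    - [0,0,0]
  dr:
    - [0,0,0]
    - [0,0,0]
    - [0,0,0]
  gripper: [14,14,14]

```text
clock: 8.05
eef_pos: [560.3, -30.6, 220.0]
eef_rot: [3.14, 0.0, 1.235]
wrist_force: [-1.0, -0.1, 0.5]
finger_gap: 13.3
finger_force: 0.0
```

```bash
python3 - <<'E'
from h import *
s=read_state();print(s['eef_pos'],s['eef_rot'],s['wrist_force'],s['finger_gap'])
arc([560,-30.2],np.array([525,-140.5]),[.01,.02,.03,.04,.05,.06,.065,.07,.075,.08])
E
```

```text
[560.25486833 -30.63882159 219.99813659] [3.13958299e+00 5.62328803e-05 1.23511840e+00] [-0.99903904 -0.11434237  0.45076332] 13.304007864582092
[0.0044,-0.0014,0.0000]  [0,0,-0.0016]
[0.0088,-0.0029,0.0000]  [0,0,-0.0032]
[0.0132,-0.0044,0.0000]  [0,0,-0.0048]
[0.0175,-0.0060,0.0000]  [0,0,-0.0064]
[0.0219,-0.0075,0.0000]  [0,0,-0.0080]
[0.0262,-0.0092,0.0000]  [0,0,-0.0095]
[0.0284,-0.0100,0.0000]  [0,0,-0.0103]
[0.0305,-0.0109,0.0000]  [0,0,-0.0111]
[0.0327,-0.0117,0.0000]  [0,0,-0.0119]
[0.0348,-0.0126,0.0000]  [0,0,-0.0127]
```

Emit:
carry_out:
  slide:
    - [0.0045,-0.0015,0]
    - [0.009,-0.003,0]
    - [0.013,-0.0045,0]
    - [0.0175,-0.006,0]
    - [0.022,-0.0075,0]
    - [0.022,-0.0075,0]
  dr:
    - [0,0,-0.0015]
    - [0,0,-0.003]
    - [0,0,-0.005]
    - [0,0,-0.0065]
    - [0,0,-0.008]
    - [0,0,-0.008]
  gripper: [14,14,14,14,14,14]

```text
clock: 8.55
eef_pos: [565.6, -32.3, 219.2]
eef_rot: [3.141, -0.0, 1.185]
wrist_force: [-0.3, -0.6, -0.4]
finger_gap: 13.1
finger_force: 0.0
```

Emit:
carry_out:
  slide:
    - [0.002,-0.001,0]
    - [0.004,-0.0015,0]
    - [0.004,-0.0015,0]
  dr:
    - [0,0,-0.0005]
    - [0,0,-0.0015]
    - [0,0,-0.0015]
  gripper: [14,14,14]

```text
clock: 8.8
eef_pos: [566.4, -32.5, 219.2]
eef_rot: [3.141, -0.0, 1.176]
wrist_force: [-0.2, 0.5, 0.2]
finger_gap: 13.3
finger_force: 0.0
```

```bash
python3 - <<'E'
from h import *
s=read_state();print(s['eef_pos'],s['wrist_force'],s['finger_force'])
m=camera_model("wrist");im=camera("wrist");cv2.imwrite("pics/w5.png",im[:,:,::-1])
cv2.imwrite("pics/c5.png",cv2.resize(im[190:330,180:430,::-1],(800,448),interpolation=2))
E
```

```text
[566.44563061 -32.54471122 219.17796253] [-0.22954007  0.53575788  0.1737743 ] 0.0
```

View pics/c5.png

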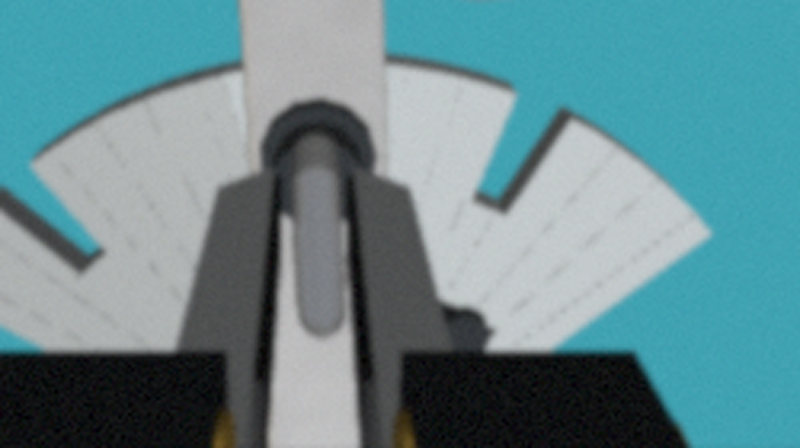

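```bash
python3 - <<'E'
from h import *
m=camera_model("wrist");P=np.array([525,-140.5])
A=lambda d:np.arctan2(d[1],d[0])
f=lambda x,y,z:ray(m,180+x/3.2,190+y/3.2,z)[:2]-P
a=f(314,40,84)
for u,z in((314,84),):print("arm",A(a))
for p in((540,100),(490,198),(15,178),(92,260)):
    d=f(*p,64.4);print(p,A(a)-A(d),np.hypot(*d))
for lift in(0,9):
    for k in (94.5,135.5): print(lift,k,proj(m,np.r_[P+k*np.array([np.cos(A(a)),np.sin(A(a))]),127.5+lift]))
print((np.array([320,335])/3.2+[180,190]))
E
```

```text
arm 1.2006917625809677
(540, 100) 0.45126296113382725 133.25338725497113
(490, 198) 0.46039252340162085 103.37677977334626
(15, 178) -0.6705355011150185 129.48058747646832
(92, 260) -0.6800907922757775 98.84365343753093
0 94.5 (np.float64(279.9684821847047), np.float64(290.5316707541703))
0 135.5 (np.float64(278.49280102387036), np.float64(231.48707164056424))
9 94.5 (np.float64(280.0731083657541), np.float64(298.2519989094801))
9 135.5 (np.float64(278.5315665732738), np.float64(236.8068942106662))
[280.     294.6875]
```

The third notch now reads 0.455 rad from the arm, so the pin is over the next notch. The ring has probably dropped too: its near end is about 9 px smaller in row than when held. I'll confirm by pressing gently clockwise.

Emit:
carry_out:
  slide:
    - [0.002,-0.001,0]
    - [0.0035,-0.0015,0]
    - [0.0055,-0.002,0]
    - [0.0055,-0.002,0]
  dr:
    - [0,0,0]
    - [0,0,0]
    - [0,0,0]
    - [0,0,0]
  gripper: [14,14,14,14]

```text
clock: 9.18
eef_pos: [567.8, -33.0, 219.1]
eef_rot: [3.142, 0.0, 1.176]
wrist_force: [-0.2, -0.8, -0.4]
finger_gap: 13.3
finger_force: 0.0
```

Emit:
carry_out:
  slide:
    - [0.002,-0.001,0]
    - [0.0035,-0.0015,0]
    - [0.0035,-0.0015,0]
  dr:
    - [0,0,0]
    - [0,0,0]
    - [0,0,0]
  gripper: [14,14,14]

```text
clock: 9.43
eef_pos: [568.6, -33.4, 219.1]
eef_rot: [3.142, -0.0, 1.176]
wrist_force: [0.3, 0.4, -0.2]
finger_gap: 13.1
finger_force: 0.0
```

Emit:
carry_out:
  slide:
    - [0.002,-0.001,0]
    - [0.0035,-0.0015,0]
    - [0.0035,-0.0015,0]
  dr:
    - [0,0,0]
    - [0,0,0]
    - [0,0,0]
  gripper: [14,14,14]

```text
clock: 9.68
eef_pos: [569.4, -33.7, 219.1]
eef_rot: [-3.141, 0.0, 1.176]
wrist_force: [-2.0, -0.1, 0.6]
finger_gap: 13.5
finger_force: 0.8
```

Emit:
carry_out:
  slide:
    - [0.002,-0.001,0]
    - [0.002,-0.001,0]
  dr:
    - [0,0,0]
    - [0,0,0]
  gripper: [14,14]

```text
clock: 9.85
eef_pos: [570.0, -33.9, 219.1]
eef_rot: [-3.141, -0.0, 1.176]
wrist_force: [-0.4, 1.4, -0.2]
finger_gap: 12.8
finger_force: 0.7
```

```bash
python3 - <<'E'
from h import *
s=read_state();print(s['eef_pos'],s['wrist_force'],s['moment'])
im=camera("wrist");cv2.imwrite("pics/w6.png",im[:,:,::-1])
for n in("w2","w3","w5","w6"):
    g=cv2.cvtColor(cv2.imread(f"pics/{n}.png"),6)
    print(n,g[270,255:305],g[283:310,279])
E
```

```text
[569.96821536 -33.94113577 219.1259926 ] [-0.3729421   1.35301776 -0.1886656 ] [0.14683531 0.31933034 0.02246573]
w2 [ 16  14  19  45 107 158 181 187 190 184 185 187 186 170 138 118 117 125
 129 130 129 130 130 132 131 132 131 129 122 127 147 173 185 188 191 187
 190 188 190 186 170 120  57  24  16   4  17  36  57  69] [133 132 132 133 133 132 134 132 132 131 134 136 132 131 132 133 133 132
 129 133 126 134 151 173 189 191 193]
w3 [ 76  81  82  77  81  79  82  80  83  81  76  74  52  28  35  62  97 118
 126 125 125 127 124 126 128 125 125 124 124 114  83  44  29  47  67  74
  78  80  79  79  77  79  79  78  80  79  80  80  78  78] [128 129 128 129 126 127 126 127 129 127 128 128 128 128 127 127 127 127
 121 118 124 143 167 187 190 190 190]
w5 [ 81  80  82  79  80  80  75  63  38  15  15  38 102 152 176 172 150 125
 119 121 122 125 124 127 126 129 127 124 126 124 121 120 114  89  47  16
  16  34  60  74  82  81  81  80  78  80  79  80  79  79] [125 125 124 126 125 126 127 124 119 116 115 123 149 168 184 186 186 187
 189 187 186 189 187 190 187 190 191]
w6 [ 81  76  78  80  80  79  74  62  35  21  19  52  90 112 122 123 122 125
 125 124 127 126 129 127 123 120 119 143 167 181 183 180 161 115  60  17
  21  30  59  70  81  80  80  77  80  80  79  79  78  78] [126 126 128 125 125 126 125 122 115 115 124 147 169 182 183 186 187 185
 187 186 187 187 185 189 187 188 188]
```

Emit:
carry_out:
  slide:
    - [0.002,-0.001,0]
    - [0.002,-0.001,0]
  dr:
    - [0,0,0]
    - [0,0,0]
  gripper: [14,14]

```text
clock: 10.07
eef_pos: [570.5, -34.2, 219.1]
eef_rot: [3.142, -0.0, 1.176]
wrist_force: [-1.1, 1.8, 0.1]
finger_gap: 13.0
finger_force: 0.7
```

Emit:
carry_out:
  slide:
    - [0.002,-0.001,0]
    - [0.002,-0.001,0]
  dr:
    - [0,0,0]
    - [0,0,0]
  gripper: [14,14]

```text
clock: 10.23
eef_pos: [571.0, -34.5, 219.1]
eef_rot: [3.142, -0.0, 1.176]
wrist_force: [-1.3, 1.6, -0.2]
finger_gap: 13.2
finger_force: 0.7
```

Emit:
carry_out:
  slide:
    - [0.002,-0.001,0]
    - [0.002,-0.001,0]
  dr:
    - [0,0,0]
    - [0,0,0]
  gripper: [14,14]

```text
clock: 10.4
eef_pos: [571.5, -34.8, 219.1]
eef_rot: [3.141, -0.0, 1.176]
wrist_force: [-0.7, 1.7, 0.6]
finger_gap: 13.4
finger_force: 0.7
```

```bash
python3 - <<'E'
from h import *
im=camera("wrist");cv2.imwrite("pics/w7.png",im[:,:,::-1])
for n in("w5","w6","w7"):
    g=cv2.cvtColor(cv2.imread(f"pics/{n}.png"),6)
    print(n,g[270,264:296],g[285:300,279]);print(" arm",g[205,250:262],g[205,296:306])
E
for n in 5 7; do :; done; python3 -c "
import cv2,numpy as np
cv2.imwrite('pics/c7.png',np.hstack([cv2.resize(cv2.imread(f'pics/w{n}.png')[190:310,225:405],(400,267),interpolation=2) for n in(5,7)]))"
```

```text
w5 [ 15  15  38 102 152 176 172 150 125 119 121 122 125 124 127 126 129 127
 124 126 124 121 120 114  89  47  16  16  34  60  74  82] [124 126 125 126 127 124 119 116 115 123 149 168 184 186 186]
 arm [135 135 133 134 132 143 160 175 177 175 179 179] [176 179 174 160 140 132 130 131 134 132]
w6 [ 21  19  52  90 112 122 123 122 125 125 124 127 126 129 127 123 120 119
 143 167 181 183 180 161 115  60  17  21  30  59  70  81] [128 125 125 126 125 122 115 115 124 147 169 182 183 186 187]
 arm [134 140 155 167 173 179 177 178 177 177 176 180] [147 134 131 131 132 134 131 136 134 133]
w7 [ 26  16  51  91 113 125 124 122 124 127 123 125 130 128 126 124 119 133
 160 177 184 182 181 162 118  61  18  19  35  57  75  80] [122 123 123 122 119 113 110 120 139 158 174 180 184 185 186]
 arm [134 134 144 161 174 176 179 175 175 179 177 178] [153 139 134 130 134 135 134 136 136 134]
```

View pics/c7.png

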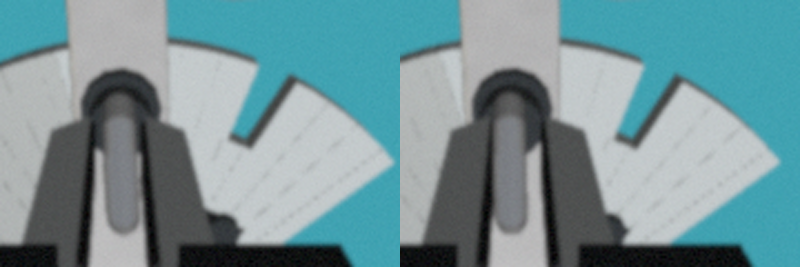

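The ring has moved with the tool at about 2 N, which fits the 2 to 4 mm play in the notch. I'll press on in small steps to find the wall.

Emit:
carry_out:
  slide:
    - [0.002,-0.001,0]
    - [0.002,-0.001,0]
  dr:
    - [0,0,0]
    - [0,0,0]
  gripper: [14,14]

```text
clock: 10.62
eef_pos: [572.0, -35.0, 219.1]
eef_rot: [3.142, 0.0, 1.176]
wrist_force: [-0.2, 1.9, -0.4]
finger_gap: 13.4
finger_force: 0.7
```

Emit:
carry_out:
  slide:
    - [0.002,-0.001,0]
    - [0.002,-0.001,0]
  dr:
    - [0,0,0]
    - [0,0,0]
  gripper: [14,14]

```text
clock: 10.78
eef_pos: [572.4, -35.2, 219.1]
eef_rot: [-3.141, 0.0, 1.176]
wrist_force: [-3.1, 3.0, 0.1]
finger_gap: 13.5
finger_force: 1.6
```

Emit:
carry_out:
  slide:
    - [0.0015,-0.0005,0]
    - [0.0015,-0.0005,0]
  dr:
    - [0,0,0]
    - [0,0,0]
  gripper: [14,14]

```text
clock: 10.95
eef_pos: [572.7, -35.2, 219.1]
eef_rot: [-3.141, 0.0, 1.176]
wrist_force: [-4.2, 3.8, 1.7]
finger_gap: 13.0
finger_force: 2.5
```

Emit:
carry_out:
  slide:
    - [0.0015,-0.0005,0]
    - [0.0015,-0.0005,0]
  dr:
    - [0,0,0]
    - [0,0,0]
  gripper: [14,14]

```text
clock: 11.12
eef_pos: [572.9, -35.3, 219.1]
eef_rot: [-3.14, 0.0, 1.176]
wrist_force: [-6.4, 3.2, 2.6]
finger_gap: 13.0
finger_force: 3.2
```

The force climbs against the wall, so the pin is in the notch. I'll back off, open, rise and check the ring's height.

Emit:
carry_out:
  slide:
    - [-0.004,0.0015,0]
    - [-0.008,0.003,0]
    - [-0.008,0.003,0]
    - [-0.008,0.003,0]
    - [-0.008,0.003,0]
  dr:
    - [0,0,0]
    - [0,0,0]
    - [0,0,0]
    - [0,0,0]
    - [0,0,0]
  gripper: [14,14,20,40,50]

```text
clock: 11.53
eef_pos: [571.3, -34.8, 219.2]
eef_rot: [3.141, 0.0, 1.176]
wrist_force: [0.4, -0.2, -0.5]
finger_gap: 28.8
finger_force: 0.0
```

Emit:
carry_out:
  slide:
    - [0,0,0]
    - [0,0,0.05]
    - [0,0,0.1]
    - [0,0,0.2]
    - [0,0,0.26]
    - [0,0,0.26]
    - [0,0,0.26]
  dr:
    - [0,0,0]
    - [0,0,0]
    - [0,0,0]
    - [0,0,0]
    - [0,0,0]
    - [0,0,0]
    - [0,0,0]
  gripper: [50,50,50,50,50,50,50]

```text
clock: 12.12
eef_pos: [571.3, -34.8, 284.2]
eef_rot: [3.141, -0.0, 1.176]
wrist_force: [0.1, -0.6, -0.3]
finger_gap: 47.2
finger_force: 0.0
```

```bash
python3 - <<'E'
from h import *
s=read_state();print(s['clock'],s['eef_pos'],s['eef_rot'],s['wrist_force'],s['finger_gap'])
m=camera_model("wrist");im=camera("wrist");cv2.imwrite("pics/w8.png",im[:,:,::-1]);np.save("w8.npy",{'m':m},allow_pickle=True)
si=camera("side")[:,:,::-1]; cv2.imwrite("pics/s8.png",si)
w=cv2.resize(im[130:280,150:400,::-1],(750,450),interpolation=2)
cv2.imwrite("pics/c8.png",w)
top=cv2.resize(im[:,:,::-1],(400,300));sd=cv2.resize(si[120:270,180:380],(400,300),interpolation=2)
cv2.imwrite("pics/c8.png",np.vstack([np.hstack([top,sd]),cv2.resize(im[190:280,160:400,::-1],(800,300),interpolation=2)]))
E
```

```text
12.1167 [571.25394158 -34.78360376 284.23552541] [ 3.14057138e+00 -2.67855074e-04  1.17624043e+00] [ 0.11389449 -0.56180949 -0.27320149] 47.18051902213817
```

View pics/c8.png

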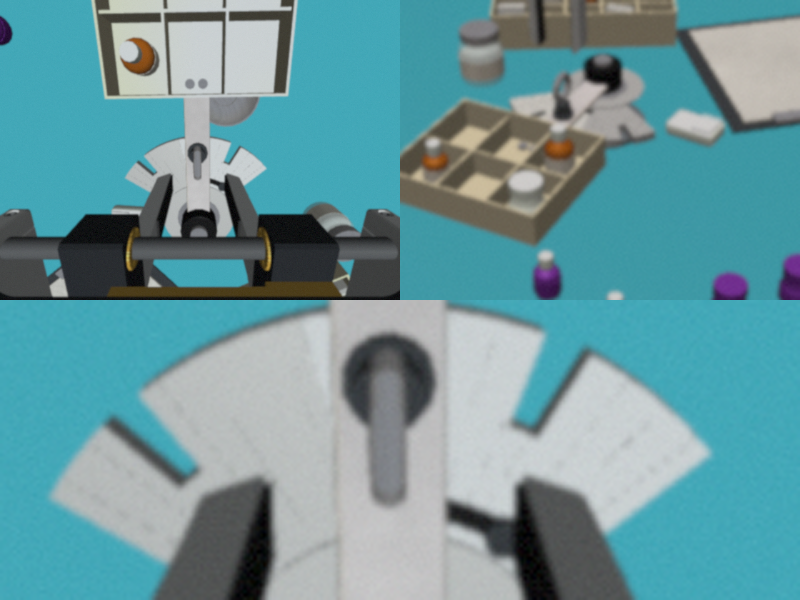

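The bottles and jar stand upright, the third notch is clearly free to the right of the arm, and the gripper is off the ring. One numeric check of ring height against the parked view:

```bash
python3 - <<'E'
from h import *
for n,c in(("w1",280),("w8",277)):
    m=np.load(n+".npy",allow_pickle=True).item()['m'];g=cv2.cvtColor(cv2.imread(f"pics/{n}.png"),6).astype(int)
    print(n,"near end",g[246:262,c-1:c+2].mean(1).astype(int),"body top",g[196:212,c-1:c+2].mean(1).astype(int))
    z=281.75 if n=="w1" else 284.2
    A=1.864 if n=="w1" else 1.19
    P=np.array([524.5,-140.3]);u=np.array([np.cos(A),np.sin(A)])
    for l in(0,9):print(l,proj(m,np.r_[P+94.5*u,127.5+l]),"body far edge",proj(m,np.r_[P+129*u,104]))
E
```

```text
w1 near end [133 132 132 133 134 134 132 128 128 130 137 160 182 195 196 198] body top [187 188 187 188 186 187 181 163 127  79  56  58  60  65  74  85]
0 (np.float64(281.70296580409286), np.float64(253.51809739102004)) body far edge (np.float64(281.5192953637273), np.float64(207.3069836412225))
9 (np.float64(281.81649629459025), np.float64(258.04109274791074)) body far edge (np.float64(281.5192953637273), np.float64(207.3069836412225))
w8 near end [130 128 123 121 127 143 168 187 193 195 194 195 195 194 195 194] body top [184 182 173 145 100  63  57  62  73  83  91  95  94  98 103 116]
0 (np.float64(273.5751894406479), np.float64(249.89947292597793)) body far edge (np.float64(273.23596909723955), np.float64(204.1601448967903))
9 (np.float64(273.4416829113491), np.float64(254.27450850319633)) body far edge (np.float64(273.23596909723955), np.float64(204.1601448967903))
```

The distance from ring to body matches the home value: it changed by −0.9 px, where a pin resting on the plate would give about +4. The pin is home, so I'll hand in.

```bash
python3 -c "
from cell import *
print(sign_off())"
```

```text
the job is handed in; nothing more can be done
None
```

I turned the arm to the next notch clockwise (about 0.7 rad) and handed the job in; the sign-off gave no verdict. My last checks showed the pin home, the ring released, and the bottles and jar upright.

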